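Open the parts tub and hold the inspection lens over it

ROBOT

A 6-joint arm with a two-finger parallel gripper is mounted at the origin on a cart in front of the work surface, level with it; the furniture and walls round the work are solid. World frame = base frame: x ahead of the robot, y to its left, z up, the work surface at z = 0. Lengths are in mm, angles in degrees, forces in N, time in s.
With the tool pointing down it reaches from about 350 to 850 mm from the base axis. Payload 8.1 kg.
Tool frame: the origin (TCP) lies between the finger pads; the fingertips stand 17 mm ahead of it and the grasp point (between the pads) lies 2 mm behind it; z points along the fingers, y is the line along which they close (so a half turn about z gives the same grasp; the last joint's range is limited). The gripper opens to 85 mm and grips with 20 to 120 N. Pads are 22 mm wide; open, the fingers measure 114 mm over their backs; the gripper's body (76 mm by 85 mm) begins 54 mm behind the grasp point. The pads swing forward as they close: fully open they stand 13 mm farther back than shut.
Start: joints at [-74.909, 7.471, 85.268, -0, 87.261, -4.893], TCP at [205.082, -563.868, 248.292] pointing down, gripper open.
Joint ranges: [-169.43, 169.43], [-51.17, 129.36], [1.28, 143.12], [-76.62, 256.62], [0, 156.53], [-152.29, 152.29]. Speed limits (degrees/s): [136.94, 136.94, 159.86, 180, 180, 180].

INTERFACE

Orientations are given as [roll, pitch, yaw] about the fixed x, y, z axes, in that order (R = Rz(yaw) Ry(pitch) Rx(roll)).
In Python, from bench import sense, snapshot, hand_in, trace, place_of gives the robot as it stands.
- The arm moves only by the shell command python3 -m handwheel 'ROWS' [FORCE]. ROWS is JSON, a list of rows, each a list of 7 numbers: the opening, from -1 (shut) to 1 (fully open), then the shift along the tool's x, y, z in cm, then the turn, a rotation vector about the tool's x, y, z in rad. A call has 1 to 12 rows; each row shifts and turns the commanded pose from where the row before left it, along the tool's axes as they then stand; what a row does not reach is not made up. A row lasts 1/12 s, in which the tool goes at most 41.7 mm and 7.16 degrees, less where a joint would pass 70% of its speed; a pose out of reach is approached as far as the arm can. A call with a gripper value outside its range is refused whole. The fingers move at their own pace and stop on an object; FORCE is the grip in N (left out, the last holds). Time passes only in rows, so rows that do not move let the fingers close. It gives the time, the measured TCP pose, the force, the opening and the grip force at its end, in the units of the state.
- sense(): the state, without advancing time (a new reading comes with each control period).
- snapshot(name): name is "side" or "top" or "wrist"; returns a dict with "image" (384x512x3 uint8, red, green, blue), "intrinsics" (3x3 intrinsics, pixels), "R" (3x3) and "t" (3): a world point X has camera coordinates R X + t. Camera axes: x right, y down, z forward; pixel columns grow to the right and rows downward; lengths in mm; the calibration is good to about 2 mm. The wrist camera is an equidistant fisheye: a pixel r from the principal point sees the ray r / f radians off the axis. A picture is of the moment at which its call begins. There is no depth.
- hand_in(): hands the job in; it is judged then, once.
Trained networks look in a picture, given as the dict that the camera call returned (one of the last four; its "shot" number tells which), for a name from the list of things; names that differ only in an ending like _2 or _b are one class to them, and where a whole thing is asked for, a point or a joint stands for the part that bears it (a point fixed in the world has none). Each returns a list of dicts, best first, with "conf" (0 to 1); they miss things now and then, are a little off and sometimes report something else, mostly with a low value. They report only what shows in the picture. A call takes as long as a camera call. They do not tell look-alikes from the thing itself.
- trace(picture, query): "pixels" (384x512 bool, what is visible of it).
- place_of(picture, query): "location" ([x, y, z] in mm, in world coordinates, good to about 4 mm: a listed point, or the origin of a listed thing).
The state is a dict: "time": time; "joint_pos": joint angles; "qd": joint speeds; "joint_efforts": joint torques, N m; "tool_pos": TCP position; "tcp_rot": TCP orientation; "ft_force": force on the tool from outside, world axes, zero at the start; "wrist_torque": the same for the moment, N m; "finger_gap": finger opening in mm; "grip_force": force on a finger pad.
Only numpy, scipy, OpenCV 4.12 (cv2) and the standard library are available. Lean on these libraries where they do the work, as an engineer would, in place of code of your own. Each camera call takes 0.05 s, during which the arm holds its last target. There are 200 camera calls.

TASK

Inspect the small part in the tub of the lens stand: pinch the tub lid's tab, tip the lid up on its opposite edge, then lift it off and lay it flat on the bare table well clear of the tub, and let it go. Then squeeze the lock button into the black grip block to release the telescoping boom and draw the boom out until its pointer is on the scale's one long mark, so that the lens stands over the open tub. The program finishes while holding: keep the block gripped and the button squeezed with the boom on the mark, because a spring pulls it home; leave everything else on the table where it is.

Things in the scene. Friction and masses are not known exactly. Their poses are not given: they have to be found in the camera images.
- lid_tab (a point): where the lid's tab is pinched: its centre. The tab is 10 mm thick (along x, the lid's radius), 28 mm wide, rising 36 mm above the flange's top. This point is 32 mm out from the lid's axis, 15 mm below the tab's top, 21 mm above the flange's top, 31 mm above the plug's underside. Axes as lid
- lid_heel (a point): the lower edge of the lid's flange just opposite the tab (75 mm back from lid_tab and 26 mm below it), about which the lid tips on the tub's rim; axes as lid
- lid_middle (a point): centre of the lid at the underside of its flange, 5 mm above the plug's underside; axes as lid. Bare table to lay the lid on: 180 mm to the right (world -y) of the tub, at world x about 0.47
- lid: loose aluminium lid, 0.07 kg: round flange 86 mm across and 5 thick, under it a plug 68 mm across and 5 deep that sits loosely in the tub's mouth; one upright tab near the flange's edge. Origin at the centre of the plug's underside (on which it stands when laid on the table); z up, x from the lid's axis toward the tab
- tub_mouth (a point): centre of the mouth (at the rim, 50 mm above the table) of the round aluminium tub, 80 mm outside, 74 inside, fixed on the lens stand's wooden foot plate. A small white part lies in it. x is the way the boom draws out, y across it. The plate is 100 mm wide, 8 thick, from 325 mm behind this point to 47 mm beyond; the sleeve's mouth is 180 mm behind it, its top at 117 mm. The stand is fixed
- grip_block (a point): middle of the black grip block on the telescoping boom, mid-way over block and squeezed button. Block: 24 mm along the boom, 30 across, 40 high (85 to 125 mm above the table). Pinch it across the boom (along y) from above, pads over the button. Free space below down to the plate; at home the sleeve's mouth is 45 mm behind, the lens ring 26 mm ahead. x along the boom, the way it draws out
- lens (a point): centre of the round lens, ring 57 mm across, 55 mm ahead of the block on the same boom, 105 mm above the table; axes as for grip_block
- pointer (a point): foot of the thin pointer that hangs from the boom over the scale on the foot plate, 30 mm behind the block; axes as for grip_block
- long_mark (a point): the one long black line across the foot plate, among short ones 10 mm apart; 80 mm of draw from home. x as for tub_mouth; the pointer is on the mark when its x offset from it is zero
- boom (a joint): how far the boom is drawn out, m: 0 fully home, 0.080 at the long mark (lens over the tub), stop at 0.100. A spring of 2 to 3 N pulls it home, so it runs back if let go. Locked at home by the latch until the button is in
- lock (a joint): how far the grey lock button (20 mm along the boom, 26 high, on the block's -y side) is pushed in, m: 0 out, 0.006 fully in; out, it makes the block 38 mm wide, in 32 mm. The latch is free above about 0.004. Sprung, 1.4 N at the start to 5.6 N fully in; springs out when let go
- pliers: red-handled long-nose pliers, 43 x 151 x 13 mm, a bystander; origin at the centre of its underside
- tape_roll: roll of masking tape, 82 mm across, 18 high, a bystander; origin at the centre of its underside
- sanding_block: silver taped sanding block, 57 x 118 x 42 mm, a bystander; origin at the centre of its underside
- washer_box: clear box of washers, 56 x 76 x 29 mm, a bystander; origin at the centre of its underside
- wing_piece: flat carved wooden wing piece, 62 x 142 x 9 mm, a bystander; origin at the centre of its underside
- small_chisel: small red-handled chisel, 17 x 78 x 11 mm, a bystander; origin at the centre of its underside
- wedge_piece: hardwood wedge, 48 x 110 x 22 mm, a bystander; origin at the centre of its underside
Not all that is in view belongs to the job. Of the things like the lid, leave any that is green or turquoise; of the rest the larger one is meant.

How it is judged (in metres and radians):
On the way, in this order (a step that is already met when the one before it is completed fails the run):
1. the lid is tipped up by its tab (over 0.13 rad) with its opposite edge still on the tub's rim (angle between lid's own z axis and vertical above 0.13 rad and z of lid_heel in the frame of tub_mouth below 0.01 m and horizontal distance between lid_heel and tub_mouth below 0.055 m and contact force between the fingers and lid above 0.3 N and value of joint boom below 0.006 m), for 0.05 s.
2. the lid lies flat on the table, let go, its middle over 120 mm from the tub's, the boom still home (height (world z) of lid_middle between 0.002 and 0.009 m and angle between lid's own z axis and vertical below 0.12 rad and horizontal distance between lid_middle and tub_mouth above 0.12 m and linear speed of lid below 0.03 m/s and contact force between the fingers and lid below 0.1 N and value of joint boom below 0.006 m), for 0.2 s.
3. the lock button is squeezed in with the boom still home (value of joint lock above 0.004 m and value of joint boom below 0.012 m and contact force between the fingers and boom above 1 N), for 0.05 s.
At the end, for the whole second after the job is handed in: The boom is held still by the fingers (contact over 2 N) with its pointer within 4 mm of the long mark and the lens over the tub, the button squeezed in over 4 mm; the lid lies flat on the table, let go, its middle over 120 mm from the tub's (value of joint boom between 0.076 and 0.084 m and velocity of joint boom between -0.01 and 0.01 m/s and value of joint lock above 0.004 m and contact force between the fingers and boom above 2 N and horizontal distance between lens and tub_mouth below 0.012 m and height (world z) of lid_middle between 0.002 and 0.009 m and angle between lid's own z axis and vertical below 0.12 rad and horizontal distance between lid_middle and tub_mouth above 0.12 m and linear speed of lid below 0.03 m/s and contact force between the fingers and lid below 0.1 N); the arm keeps its last pose, push and grip.
It fails at once if a bystander is shifted by more than 30 mm (distance of any of pliers, tape_roll, sanding_block, washer_box, wing_piece, small_chisel, wedge_piece from where it was at the start of the episode above 0.03 m).
It also fails if it takes over 48 s, if anything falls off the work surface, if the arm or the gripper's body presses on something with over 40 N, if the wrist force passes 120 N, or if a joint passes its speed limit or range.

## Working session

There is one attempt and no reset: what is moved stays moved. The work goes in short steps, Python scripts to look and compute and a shell command to move; the robot and the scene stay as the last step left them, time stands still between calls to the robot, and variables do not carry over. Pictures are saved under pics/ and viewed, at most 10 in all, crops included, and the job is handed in when it is done.

```bash
mkdir -p pics; ls; python3 - <<'E'
from bench import *
import cv2
s=sense(); print(s)
for n in ["top","side"]:
    p=snapshot(n); cv2.imwrite(f"pics/{n}0.png",p["image"][:,:,::-1])
    for q in ["lid_tab","lid_middle","lid_heel","tub_mouth","grip_block","lens","pointer","long_mark","pliers","tape_roll","sanding_block","washer_box","wing_piece","small_chisel","wedge_piece"]:
        print(n,q,[([round(float(v)) for v in d["location"]],round(float(d["conf"]),2)) for d in place_of(p,q)][:3])
E
```

```text
pics
{'time': 0.0, 'joint_pos': array([-7.49083692e+01,  7.51433424e+00,  8.53306109e+01,  4.55213981e-04,
        8.72610121e+01, -4.89407967e+00]), 'qd': array([-0.01687821, -0.06396471,  0.0675444 , -0.08127211,  0.01673131,
       -0.01787305]), 'joint_efforts': array([ 7.62177533e-04, -5.69394064e+01, -5.00559926e+01, -2.25147169e-04,
        1.45479647e-02, -2.40830281e-05]), 'tool_pos': array([ 204.94830147, -563.35478652,  247.23970484]), 'tcp_rot': array([-1.79894468e+02, -9.49262486e-03,  1.99856796e+01]), 'ft_force': array([-0.10226142,  0.81046417, -0.14230872]), 'wrist_torque': array([ 0.02397635, -0.00136612,  0.00610708]), 'grip_force': 0.0, 'finger_gap': 85.28934071356787}
top lid_tab [([382, 128, 31], 0.98), ([617, -403, 24], 0.89), ([492, -8, 77], 0.72)]
top lid_middle [([362, -26, 6], 0.84), ([379, 93, 3], 0.76), ([517, -20, 49], 0.67)]
top lid_heel [([363, 54, 3], 0.82), ([556, -33, 49], 0.75), ([368, 11, 7], 0.64)]
top tub_mouth []
top grip_block []
top lens [([518, 63, 102], 0.62), ([518, -20, 53], 0.55)]
top pointer [([524, 144, 11], 0.78), ([515, -19, 48], 0.5
[... 499 characters left out ...]
, -388, 9], 0.81), ([363, -23, 4], 0.75)]
side lid_heel [([375, 10, 5], 0.67), ([361, 55, 3], 0.67), ([559, -31, 46], 0.57)]
side tub_mouth [([516, -17, 50], 0.74), ([645, 446, 3], 0.66)]
side grip_block [([520, 118, 106], 0.82)]
side lens [([522, 65, 105], 0.79)]
side pointer []
side long_mark [([519, 65, 10], 0.79)]
side pliers [([691, 231, -2], 0.66), ([518, -19, 56], 0.29)]
side tape_roll [([346, 393, -1], 0.63), ([501, -402, 5], 0.36)]
side sanding_block [([645, 445, 3], 0.56)]
side washer_box [([480, 432, 1], 0.75), ([559, -31, 48], 0.48)]
side wing_piece [([353, -216, 2], 0.74)]
side small_chisel [([502, -403, 4], 0.72)]
side wedge_piece [([347, 254, 3], 0.67), ([503, -403, 2], 0.37)]
```

View pics/top0.png

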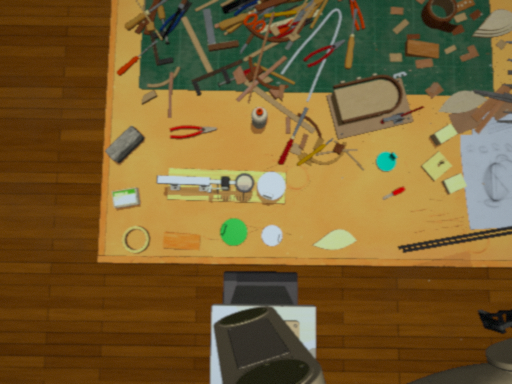

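View pics/side0.png

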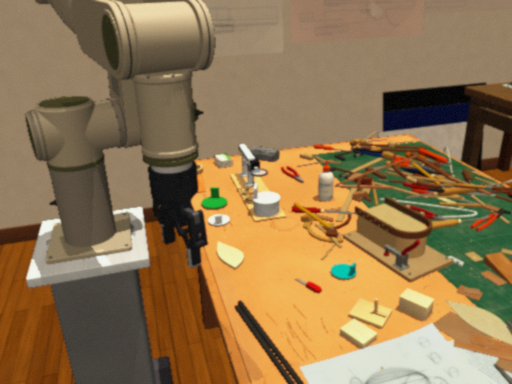

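The top and side pictures show the white lid on the tub at top px (271,185), with its tab toward the robot. The boom and block lie to the left of it, and the lens is at (244,183). The green disc at (233,232) and the small white disc at (271,236) are decoys. The target lid is at about (517,-20,49), with its tab at (488,-10) and its heel at (557,-32). I'll move above it.

```bash
python3 -m handwheel '[[1,2.5,-2.35,0,0,0,0],[1,2.5,-2.35,0,0,0,0],[1,2.5,-2.35,0,0,0,0],[1,2.5,-2.35,0,0,0,0],[1,2.5,-2.35,0,0,0,0],[1,2.5,-2.35,0,0,0,0],[1,2.5,-2.35,0,0,0,0],[1,2.5,-2.35,0,0,0,0],[1,2.5,-2.35,0,0,0,0],[1,2.5,-2.35,0,0,0,0],[1,2.5,-2.35,0,0,0,0],[1,2.5,-2.35,0,0,0,0]]' 30
python3 -m handwheel '[[0.5,2.5,-2.35,0,0,0,0],[0.5,2.5,-2.35,0,0,0,0],[0,2.5,-2.35,0,0,0,0],[0,2.5,-2.35,0,0,0,0],[0,0,0,0,0,0,-0.113],[0,0,0,0,0,0,-0.113],[0,0,0,0,0,0,-0.113],[0,0,0,0,0,0,-0.113],[0,0,0,0,0,0,-0.113],[0,0,0,0,0,0,-0.113],[0,0,0,0,0,0,-0.113],[0,0,0,0,0,0,-0.113]]'
cat > h.py <<'E'
from bench import *
import numpy as np, cv2
def look(cams,qs,save=None):
    for n in cams:
        p=snapshot(n)
        if save: cv2.imwrite(f"pics/{n}_{save}.png",p["image"][:,:,::-1])
        for q in qs:
            print(n,q,[(np.round(d["location"],1).tolist(),round(float(d["conf"]),2)) for d in place_of(p,q)][:3])
    return p
def st():
    s=sense(); print(round(s["time"],2),np.round(s["tool_pos"],1),np.round(s["tcp_rot"],1),np.round(s["ft_force"],1),round(s["finger_gap"],1),round(s["grip_force"],1))
E
python3 -c "
from h import *
st()
look(['wrist'],['lid_tab','lid_middle','lid_heel','tub_mouth','grip_block','lens'],'1')
look(['wrist','top'],['lid_tab','lid_heel','lid_middle'])"
```

```text
time: 2.6
tool_pos: [391.1, -194.8, 248.6]
tcp_rot: [180.0, -0.0, 20.0]
ft_force: [0.9, -0.3, 0.1]
finger_gap: 85.4
grip_force: 0.0
time: 3.6
tool_pos: [452.5, -73.8, 248.4]
tcp_rot: [180.0, -0.0, 72.1]
ft_force: [0.6, 0.2, -0.7]
finger_gap: 42.4
grip_force: 0.0
3.6 [452.5 -73.8 248.4] [180.   -0.   72.1] [ 0.6  0.2 -0.7] 42.4 0.0
wrist lid_tab [([359.6, -45.5, 22.1], 0.92), ([487.7, -6.5, 76.0], 0.8), ([384.5, 127.4, 30.9], 0.6)]
wrist lid_middle [([372.8, 93.6, 7.7], 0.88), ([515.4, -17.9, 47.9], 0.77), ([361.3, -26.8, 5.5], 0.59)]
wrist lid_heel [([553.6, -33.4, 48.3], 0.89), ([374.3, 6.6, 1.0], 0.76), ([366.4, 56.7, 2.4], 0.73)]
wrist tub_mouth []
wrist grip_block []
wrist lens [([517.6, 65.7, 103.5], 0.57)]
wrist lid_tab [([488.8, -7.1, 76.9], 0.79), ([382.1, 126.1, 31.6], 0.78), ([360.3, -46.5, 22.4], 0.67)]
wrist lid_heel [([364.3, 55.9, 6.6], 0.74), ([373.6, 3.7, 1.0], 0.7), ([555.0, -33.6, 50.1], 0.57)]
wrist lid_middle [([375.1, 91.5, 7.1], 0.9), ([362.2, -26.5, 1.7], 0.72), ([517.9, -14.9, 47.1], 0.58)]
top lid_tab [([488.7, -6.4, 73.3], 0.79), ([382.6, 128.2, 29.6], 0.77), ([617.9, -403.9, 23.3], 0.68)]
top lid_heel [([584.0, -361.4, -0.2], 0.64), ([558.8, -28.8, 47.5], 0.58), ([373.6, 11.9, 4.6], 0.57)]
top lid_middle [([518.3, -20.4, 50.1], 0.81), ([378.0, 95.3, 3.9], 0.67), ([605.4, -385.9, 6.1], 0.59)]
```

View pics/wrist_1.png

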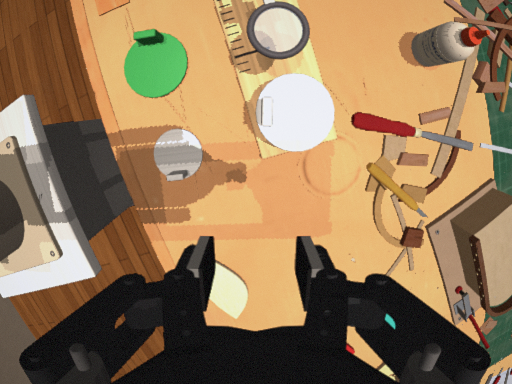

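The wrist picture shows the lid at px (296,112) and its tab at (267,112), directly left of centre, so the yaw is almost right. I'll approach above the tab at about (488,-7.5).

```bash
python3 -m handwheel '[[0,0,0,0,0,0,0.035],[0,2.5,0.36,1,0,0,0],[0,2.5,0.36,3,0,0,0],[0,2.44,0.35,3,0,0,0],[0,0,0,3,0,0,0],[0,0,0,1.5,0,0,0],[0,0,0,0,0,0,0]]'
python3 -c "
from h import *
st()
look(['wrist'],['lid_tab','lid_middle','lid_heel'],'2')
look(['wrist','side'],['lid_tab','lid_heel','lid_middle'])"
```

```text
time: 4.93
tool_pos: [485.2, -6.8, 128.7]
tcp_rot: [-179.6, 0.1, 69.8]
ft_force: [-0.6, 1.1, -0.2]
finger_gap: 42.6
grip_force: 0.0
4.93 [485.2  -6.8 128.7] [-1.796e+02  1.000e-01  6.980e+01] [-0.6  1.1 -0.2] 42.6 0.0
wrist lid_tab [([359.1, -47.1, 21.6], 0.87), ([486.5, -7.5, 75.5], 0.83), ([380.5, 126.2, 30.1], 0.73)]
wrist lid_middle [([516.0, -17.8, 48.9], 0.75), ([362.3, -24.7, 5.5], 0.75), ([373.4, 92.8, 4.6], 0.55)]
wrist lid_heel [([364.9, 52.5, 4.9], 0.97), ([556.9, -32.1, 47.1], 0.77), ([373.5, 5.5, 4.3], 0.75)]
wrist lid_tab [([382.8, 128.3, 32.0], 0.96), ([358.6, -42.8, 20.8], 0.82), ([485.5, -8.5, 76.5], 0.77)]
wrist lid_heel [([368.0, 54.4, 6.4], 0.98), ([554.7, -31.9, 47.3], 0.83), ([374.0, 5.2, 1.7], 0.61)]
wrist lid_middle [([514.5, -15.3, 46.2], 0.82), ([362.3, -26.7, 4.1], 0.78), ([373.5, 92.0, 4.8], 0.73)]
side lid_tab [([488.3, -9.3, 75.4], 0.82), ([618.0, -406.4, 26.0], 0.76), ([360.8, -42.6, 23.1], 0.73)]
side lid_heel [([363.6, 54.2, 5.7], 0.93), ([561.0, -33.2, 49.3], 0.81), ([585.6, -359.6, 1.9], 0.7)]
side lid_middle [([601.5, -384.8, 7.5], 0.79), ([515.4, -17.5, 52.8], 0.68), ([347.5, 254.0, 2.4], 0.64)]
```

View pics/wrist_2.png

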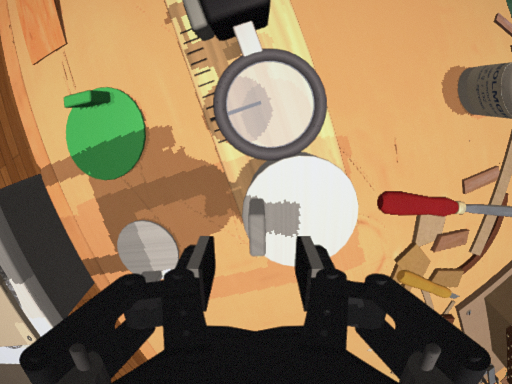

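The tab is at px (257,227), midway between the fingertips at 213 and 297. I'll descend and pinch.

```bash
python3 -m handwheel '[[0,0,0.15,1.5,0,0,0],[0,0,0,2,0,0,0],[0,0,0,1.4,0,0,0],[0,0,0,0,0,0,0],[0,0,0,0,0,0,0]]'
```

```text
time: 5.95
tool_pos: [488.8, -8.1, 83.7]
tcp_rot: [-179.9, 0.0, 69.8]
ft_force: [-0.2, -0.0, 1.4]
finger_gap: 42.5
grip_force: 0.0
```

```bash
python3 -m handwheel '[[0,0,0,0.6,0,0,0],[0,0,0,0,0,0,0],[-1,0,0,0,0,0,0],[-1,0,0,0,0,0,0],[-1,0,0,0,0,0,0],[-1,0,0,0,0,0,0],[-1,0,0,0,0,0,0]]' 40
```

```text
time: 6.53
tool_pos: [488.7, -7.5, 78.9]
tcp_rot: [-179.9, -0.0, 69.8]
ft_force: [-10.2, 3.8, 9.5]
finger_gap: 9.2
grip_force: 39.8
```

```bash
python3 -m handwheel '[[-1,0,0.145,-0.375,0.05,0,0],[-1,0,0.145,-0.375,0.05,0,0],[-1,0,0.145,-0.375,0.05,0,0],[-1,0,0.145,-0.375,0.05,0,0],[-1,0,0.145,-0.375,0.05,0,0],[-1,0,0,0,0,0,0],[-1,0,0,0,0,0,0],[-1,0,0,0,0,0,0]]'
python3 -c "
from h import *
st()
look(['side','wrist'],['lid_tab','lid_heel','lid_middle'],'3')"
```

```text
time: 7.2
tool_pos: [497.7, -11.2, 96.1]
tcp_rot: [-165.6, 0.0, 69.8]
ft_force: [-3.1, 1.5, 1.1]
finger_gap: 9.4
grip_force: 40.0
7.2 [497.7 -11.2  96.1] [-165.6    0.    69.8] [-3.1  1.5  1.1] 9.4 40.0
side lid_tab [([615.9, -406.1, 30.2], 0.83), ([498.3, -13.9, 97.1], 0.82)]
side lid_heel [([562.4, -36.8, 47.2], 0.89), ([343.2, 395.3, -5.6], 0.69), ([374.6, 8.9, 0.9], 0.64)]
side lid_middle [([520.0, -21.2, 64.6], 0.73), ([361.7, -21.6, 3.6], 0.64), ([597.4, -388.6, 6.0], 0.61)]
wrist lid_tab [([360.7, -43.5, 24.7], 0.89), ([380.5, 128.9, 30.1], 0.61)]
wrist lid_heel [([363.7, 54.1, 4.9], 0.88), ([373.6, 6.0, 3.8], 0.73), ([558.8, -36.3, 48.6], 0.68)]
wrist lid_middle [([374.9, 93.9, 8.4], 0.9), ([362.1, -27.4, 1.8], 0.78), ([520.1, -20.2, 59.0], 0.73)]
```

View pics/wrist_3.png

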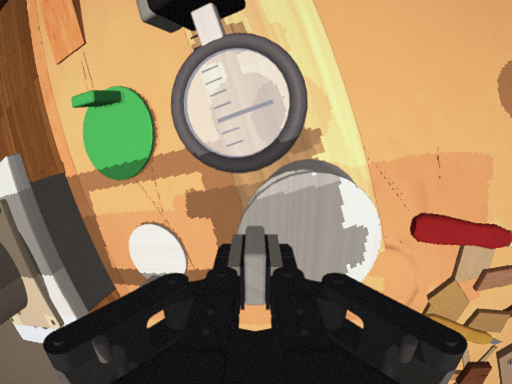

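The wrist picture shows the lid tipped up, held at the tab at px (255,265), with the far edge still on the rim. The measured values are a tilt of 14.4° and the heel at z≈48. Next I'll lift and level it.

```bash
python3 -m handwheel '[[-1,0,0,-1,0,0,0],[-1,0,0,-2,0,0,0],[-1,0,0,-2,0,0,0],[-1,-1,0,-1,-0.05,0,0],[-1,-2,0,0,-0.05,0,0],[-1,-2,0,0,-0.05,0,0],[-1,-2,0,0,-0.05,0,0],[-1,-2,0,0,-0.05,0,0],[-1,-2,0,0,0,0,0],[-1,-2,0,0,0,0,0],[-1,-1,0,0,0,0,0],[-1,0,0,0,0,0,0]]'
```

```text
time: 8.6
tool_pos: [464.0, -149.8, 155.4]
tcp_rot: [179.9, 0.0, 69.6]
ft_force: [0.3, 0.3, -1.1]
finger_gap: 9.2
grip_force: 39.9
```

```bash
python3 -m handwheel '[[-1,-1.5,-0.3,1,0,0,0],[-1,-2,-0.4,2.5,0,0,0],[-1,-1,-0.2,3,0,0,0],[-1,0,0,2.5,0,0,0],[-1,0,0,1.5,0,0,0],[-1,0,0,0,0,0,0],[-1,0,0,0,0,0,0],[-1,0,0,0,0,0,0]]'
python3 -c "
from h import *
look(['side'],['lid_tab','lid_heel','lid_middle','wing_piece'],'4');look(['wrist'],['lid_heel','lid_middle','wing_piece'],'4');st()"
```

```text
time: 9.27
tool_pos: [441.0, -187.0, 50.7]
tcp_rot: [179.9, 0.0, 69.8]
ft_force: [0.7, 0.9, -0.7]
finger_gap: 9.3
grip_force: 39.8
side lid_tab [([383.0, 131.1, 30.6], 0.77), ([440.7, -192.2, 50.4], 0.66), ([361.7, -44.4, 22.8], 0.63)]
side lid_heel [([515.7, -212.4, 18.7], 0.89), ([361.2, 56.6, 5.7], 0.81), ([585.8, -362.5, 1.3], 0.79)]
side lid_middle [([468.9, -197.7, 22.0], 0.8), ([598.4, -388.9, 6.7], 0.79), ([373.2, 94.6, 7.7], 0.78)]
side wing_piece [([351.9, -217.7, 1.7], 0.7)]
wrist lid_heel [([511.1, -215.7, 19.0], 0.64), ([577.9, -363.2, 2.9], 0.63)]
wrist lid_middle [([471.7, -196.3, 18.2], 0.97), ([599.4, -388.7, 3.1], 0.65), ([361.6, -28.0, 5.2], 0.63)]
wrist wing_piece []
9.72 [ 439.9 -187.    49.6] [180.    0.   69.8] [ 0.6 -0.2 -1.6] 9.4 39.8
```

View pics/wrist_4.png

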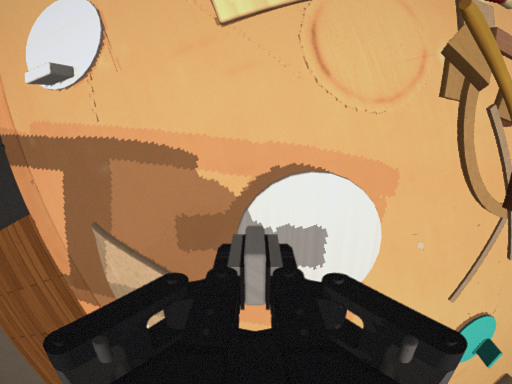

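The wrist picture shows the lid level under the gripper at px (315,230), with bare table round it and the wing piece clear at (125,260). I'll lower it.

```bash
python3 -m handwheel '[[-1,0,0,0.7,0,0,0],[-1,0,0,0.5,0,0,0],[-1,0,0,0.2,0,0,0],[-1,0,0,0.1,0,0,0],[-1,0,0,0,0,0,0],[-1,0,0,0,0,0,0]]'
```

```text
time: 10.22
tool_pos: [439.4, -186.8, 33.9]
tcp_rot: [-180.0, -0.0, 69.8]
ft_force: [-1.0, -0.3, 0.3]
finger_gap: 9.7
grip_force: 39.9
```

```bash
python3 -m handwheel '[[-1,0,0,0.1,0,0,0],[-1,0,0,0,0,0,0],[-1,0,0,0,0,0,0]]'
```

```text
time: 10.47
tool_pos: [439.5, -186.9, 33.9]
tcp_rot: [-180.0, -0.0, 69.8]
ft_force: [-5.3, 3.2, 10.9]
finger_gap: 9.6
grip_force: 41.7
```

Contact reads 10.9 N, so the lid is on the table. I'll open the fingers and rise.

```bash
python3 -m handwheel '[[-0.4,0,0,0,0,0,0],[-0.4,0,0,0,0,0,0],[-0.4,0,0,0,0,0,0],[-0.4,0,0,-0.5,0,0,0],[-0.4,0,0,-2,0,0,0],[-0.2,0,0,-3,0,0,0],[0.2,0,0,-3,0,0,0],[0.2,0,0,-4,0,0,0],[0.2,0,0,-4,0,0,0],[0.2,0,0,-4,0,0,0],[0.2,0,0,0,0,0,0]]'
python3 -c "
from h import *
look(['side','wrist'],['lid_tab','lid_heel','lid_middle'],'5');
look(['wrist','side','top'],['grip_block','tub_mouth','long_mark','lens','pointer']);st()"
```

```text
time: 11.38
tool_pos: [443.2, -188.9, 248.3]
tcp_rot: [179.2, 0.1, 69.8]
ft_force: [1.3, -0.1, 1.8]
finger_gap: 51.2
grip_force: 0.0
side lid_tab [([441.5, -188.3, 30.3], 0.96), ([383.5, 129.0, 29.9], 0.61), ([619.1, -406.8, 27.2], 0.58)]
side lid_heel [([362.1, 56.0, 5.7], 0.82), ([583.4, -363.6, 0.1], 0.8), ([512.5, -216.7, 2.2], 0.59)]
side lid_middle [([371.9, 90.7, 6.0], 0.81), ([468.6, -198.5, 5.7], 0.76), ([359.8, -22.9, 3.0], 0.57)]
wrist lid_tab [([357.2, -47.2, 23.0], 0.96), ([615.9, -405.3, 23.9], 0.73), ([438.2, -188.3, 30.3], 0.68)]
wrist lid_heel [([506.8, -216.1, 1.0], 0.74), ([376.3, 6.4, 2.5], 0.68), ([367.3, 53.3, 6.1], 0.67)]
wrist lid_middle [([467.7, -198.1, 2.9], 0.94), ([603.1, -390.6, 3.5], 0.69), ([365.0, -27.4, 3.9], 0.56)]
wrist grip_block []
wrist tub_mouth [([515.9, -16.7, 53.9], 0.86)]
wrist long_mark []
wrist lens [([441.7, -189.2, 31.7], 0.38)]
wrist pointer []
side grip_block [([517.3, 121.8, 103.4], 0.69)]
side tub_mouth [([517.3, -19.4, 51.6], 0.58)]
side long_mark [([518.5, 62.0, 9.3], 0.67), ([693.2, 232.3, -0.0], 0.67), ([646.1, 441.1, 3.0], 0.23)]
side lens [([518.3, 63.0, 103.8], 0.78)]
side pointer [([519.8, 147.6, 13.1], 0.59)]
top grip_block [([517.6, 114.7, 104.3], 0.72), ([476.8, 433.2, 0.8], 0.41)]
top tub_mouth [([513.9, -18.6, 52.5], 0.81), ([696.7, 231.7, -1.9], 0.58)]
top long_mark [([519.0, 66.2, 5.7], 0.8), ([476.0, 431.7, 4.9], 0.47)]
top lens [([518.6, 65.3, 101.9], 0.59)]
top pointer [([523.4, 147.8, 10.0], 0.93), ([467.2, -199.0, 5.3], 0.16)]
12.68 [ 439.7 -186.9  238.3] [180.   -0.   69.8] [ 0.  -0.2  0.1] 51.1 0.0
```

View pics/side_5.png

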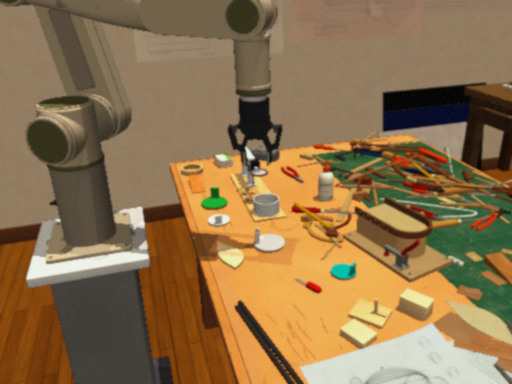

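The side picture shows the lid flat on the table at px (270,242), the tub open at (266,205) and the bystanders unmoved. Next is the grip block at about (518,119,105), with the boom axis at a yaw of about 88.5°.

```bash
python3 -m handwheel '[[0.2,1,0,0,0,0,-0.109],[0.2,1,0,0,0,0,-0.109],[0.2,1,0,0,0,0,-0.108],[0.3,3,0.6,0,0,0,0],[0.3,3,0.7,0,0,0,0],[0.3,3,0.7,0,0,0,0],[0.3,3,0.7,0,0,0,0],[0.3,3,0.7,0,0,0,0],[0.3,3,0.7,0,0,0,0],[0.3,3,0.7,0,0,0,0],[0.3,3,0.7,1.5,0,0,0],[0.3,2,0.5,1.5,0,0,0]]'
python3 -m handwheel '[[0.3,0,0,0,0,0,0],[0.3,0,0,0,0,0,0],[0.3,0,0,0,0,0,0]]'
python3 -c "
from h import *
look(['wrist'],['grip_block','lens','pointer','long_mark','tub_mouth'],'6');
look(['wrist','wrist'],['grip_block','lens','pointer','long_mark']);st()"
```

```text
time: 13.68
tool_pos: [515.1, 103.1, 209.2]
tcp_rot: [179.8, -0.1, 88.5]
ft_force: [-0.5, -0.7, 0.5]
finger_gap: 56.0
grip_force: 0.0
time: 13.93
tool_pos: [513.9, 99.9, 208.6]
tcp_rot: [-180.0, 0.0, 88.5]
ft_force: [0.6, -0.5, -0.0]
finger_gap: 55.9
grip_force: 0.0
wrist grip_block [([519.2, 120.5, 103.4], 0.68), ([694.1, 231.1, 2.3], 0.16)]
wrist lens [([517.9, 63.5, 101.6], 0.97)]
wrist pointer [([518.5, 142.5, 12.2], 0.88), ([515.7, -17.6, 51.3], 0.51)]
wrist long_mark [([515.9, 61.6, 6.7], 0.71), ([519.8, 142.2, 10.4], 0.38)]
wrist tub_mouth [([512.5, -15.8, 50.4], 0.96)]
wrist grip_block [([520.3, 117.4, 106.0], 0.59), ([512.4, -15.8, 50.9], 0.57)]
wrist lens [([518.1, 66.2, 104.0], 0.9), ([353.7, -215.4, 2.2], 0.19)]
wrist pointer []
wrist long_mark [([517.9, 61.2, 5.0], 0.95), ([520.5, 118.5, 104.4], 0.5)]
wrist grip_block [([519.4, 118.8, 104.0], 0.59)]
wrist lens [([520.9, 65.8, 102.4], 0.88), ([517.1, 119.7, 105.1], 0.67), ([691.3, 229.6, -1.8], 0.48)]
wrist pointer [([517.7, 142.0, 9.6], 0.83)]
wrist long_mark [([515.9, 63.7, 8.2], 0.76)]
14.73 [513.9 100.3 208.3] [-180.     0.    88.5] [ 0.2 -0.2  0.8] 55.7 0.0
```

View pics/wrist_6.png

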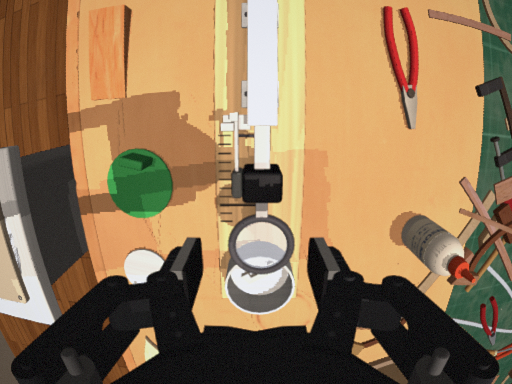

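The wrist picture shows the boom straight up the image with no yaw error. The black block is at px (262,184), its grey button on the left at (236,184), and the lens at (261,244). I'll move over the block and go down partway.

```bash
python3 -m handwheel '[[0.3,1,0.25,0,0,0,0],[0.3,0.9,0.2,0,0,0,0],[0.3,0,0,2,0,0,0],[0.3,0,0,2,0,0,0],[0.3,0,0,1,0,0,0],[0.3,0,0,0,0,0,0],[0.3,0,0,0,0,0,0],[0.3,0,0,0,0,0,0]]'
python3 -c "
from h import *
look(['wrist'],['grip_block','lens','pointer','long_mark'],'7');
look(['wrist','side','top'],['grip_block','lens']);st()"
```

```text
time: 15.4
tool_pos: [519.6, 119.5, 159.4]
tcp_rot: [179.9, -0.0, 88.5]
ft_force: [0.3, -0.0, -0.1]
finger_gap: 55.4
grip_force: 0.0
wrist grip_block [([519.5, 119.1, 103.5], 0.67)]
wrist lens []
wrist pointer []
wrist long_mark []
wrist grip_block [([521.6, 118.1, 102.0], 0.64)]
wrist lens [([518.1, 68.6, 104.0], 0.69)]
side grip_block [([518.1, 118.0, 104.7], 0.79)]
side lens [([521.0, 63.7, 105.6], 0.8)]
top grip_block []
top lens []
16.1 [518.9 119.2 158.3] [-180.    -0.    88.5] [0.1 0.5 0.7] 55.7 0.0
```

View pics/wrist_7.png

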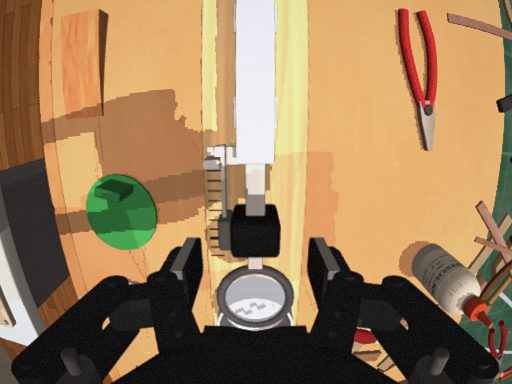

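The block is at px (255,230) with its button at (225,232), between the fingertips at 202 and 308. I'll descend round it.

```bash
python3 -m handwheel '[[0.3,0,0,1.5,0,0,0],[0.3,0,0,1.5,0,0,0],[0.3,0,0,1.5,0,0,0],[0.3,0,0,0.9,0,0,0],[0.3,0,0,0,0,0,0],[0.3,0,0,0,0,0,0],[0.3,0,0,0,0,0,0]]'
```

```text
time: 16.68
tool_pos: [519.5, 119.3, 105.2]
tcp_rot: [179.9, -0.0, 88.5]
ft_force: [-0.0, -0.2, 0.7]
finger_gap: 55.3
grip_force: 0.0
```

```bash
python3 -m handwheel '[[-1,0,0,0.1,0,0,0],[-1,0,0,0,0,0,0],[-1,0,0,0,0,0,0],[-1,0,0,0,0,0,0],[-1,0,0,0,0,0,0],[-1,0,0,0,0,0,0],[-1,0,0,0,0,0,0]]' 40
python3 -c "
from h import *
st();look(['side','wrist'],['grip_block','lens'],'8')"
```

```text
time: 17.27
tool_pos: [519.6, 119.3, 104.5]
tcp_rot: [179.9, -0.0, 88.5]
ft_force: [1.3, -0.0, 5.9]
finger_gap: 29.5
grip_force: 42.7
17.27 [519.6 119.3 104.5] [179.9  -0.   88.5] [ 1.3 -0.   5.9] 29.5 42.7
side grip_block [([520.7, 122.2, 106.4], 0.72), ([344.4, 250.6, 0.5], 0.44)]
side lens [([519.0, 63.1, 103.2], 0.53)]
wrist grip_block [([519.8, 119.9, 105.3], 0.75)]
wrist lens []
```

```bash
python3 -m handwheel '[[-1,0,0,0,0,0,0],[-1,-0.2,0,0,0,0,0],[-1,-0.2,0,0,0,0,0],[-1,-0.2,0,0,0,0,0],[-1,-0.2,0,0,0,0,0],[-1,0,0,0,0,0,0],[-1,0,0,0,0,0,0]]'
python3 -c "
from h import *
st();look(['side','wrist','top'],['grip_block','lens','pointer'],'9')"
```

```text
time: 18.15
tool_pos: [519.4, 111.5, 104.5]
tcp_rot: [179.9, -0.0, 88.5]
ft_force: [2.6, 2.4, 5.7]
finger_gap: 29.7
grip_force: 42.8
18.15 [519.4 111.5 104.5] [179.9  -0.   88.5] [2.6 2.4 5.7] 29.7 42.8
side grip_block [([518.6, 112.6, 103.0], 0.74)]
side lens [([518.9, 54.7, 104.5], 0.54)]
side pointer [([522.0, 139.7, 14.7], 0.59), ([519.6, 54.0, 104.3], 0.3)]
wrist grip_block [([519.2, 111.4, 105.1], 0.89)]
wrist lens []
wrist pointer []
top grip_block []
top lens [([518.3, 56.4, 102.1], 0.69), ([472.4, -201.9, 5.5], 0.49), ([348.0, 399.1, 2.7], 0.29)]
top pointer []
```

It is unlocked and draws with a spring pull of 2.4 N. I'll draw it most of the way.

```bash
python3 -m handwheel '[[-1,-0.4,0,0,0,0,0],[-1,-0.8,0,0,0,0,0],[-1,-0.8,0,0,0,0,0],[-1,-0.8,0,0,0,0,0],[-1,-0.8,0,0,0,0,0],[-1,-0.8,0,0,0,0,0],[-1,-0.8,0,0,0,0,0],[-1,-0.8,0,0,0,0,0],[-1,-0.6,0,0,0,0,0],[-1,-0.3,0,0,0,0,0],[-1,0,0,0,0,0,0],[-1,0,0,0,0,0,0]]'
python3 -c "
from h import *
st();look(['side','wrist','top','side'],['grip_block','lens','pointer','long_mark','tub_mouth'],'10')
p=snapshot('wrist'); cv2.imwrite('pics/w10.png',cv2.resize(p['image'][100:300,150:400,::-1],None,fx=3,fy=3,interpolation=cv2.INTER_CUBIC)); np.savez('w10.npz',K=p['intrinsics'],R=p['R'],t=p['t'])"
```

```text
time: 19.75
tool_pos: [517.6, 42.4, 104.5]
tcp_rot: [179.9, -0.0, 88.4]
ft_force: [1.5, 2.4, 5.8]
finger_gap: 29.7
grip_force: 42.9
19.75 [517.6  42.4 104.5] [179.9  -0.   88.4] [1.5 2.4 5.8] 29.7 42.9
side grip_block [([516.9, 38.9, 103.1], 0.51)]
side lens [([515.2, -10.7, 105.7], 0.59)]
side pointer [([519.2, 68.7, 14.3], 0.71)]
side long_mark [([519.7, 67.6, 9.3], 0.92)]
side tub_mouth [([519.6, -20.8, 53.4], 0.96), ([512.3, -212.4, 3.7], 0.59)]
wrist grip_block [([517.2, 43.7, 103.6], 0.55)]
wrist lens []
wrist pointer []
wrist long_mark []
wrist tub_mouth [([513.9, -15.1, 52.1], 0.83)]
top grip_block [([511.0, -212.2, 4.6], 0.63), ([501.0, -407.1, -3.7], 0.55)]
top lens [([516.6, -14.5, 103.1], 0.63)]
top pointer [([360.5, -213.8, 0.5], 0.33), ([512.7, -216.0, 0.1], 0.21)]
top long_mark [([517.4, 63.9, 7.4], 0.85)]
top tub_mouth [([517.5, -20.5, 53.0], 0.58), ([695.0, 230.9, 0.0], 0.46)]
side grip_block [([517.2, 44.0, 104.8], 0.69), ([519.0, 70.0, 9.6], 0.68)]
side lens [([516.5, -13.9, 104.9], 0.5)]
side pointer [([518.7, 72.1, 15.0], 0.65), ([516.6, -18.9, 53.2], 0.64), ([477.3, 432.7, 0.1], 0.56)]
side long_mark [([519.0, 67.3, 7.4], 0.9)]
side tub_mouth [([518.4, -21.2, 53.6], 0.82)]
```

```bash
python3 -m handwheel '[[-1,-0.2,0,0,0,0,0],[-1,-0.1,0,0,0,0,0],[-1,0,0,0,0,0,0],[-1,0,0,0,0,0,0],[-1,0,0,0,0,0,0],[-1,0,0,0,0,0,0]]'
python3 -c "
from h import *
st();look(['side'],['lens','pointer','long_mark','lid_middle'],'11');look(['top'],['lens','tub_mouth','lid_middle'])
a=cv2.imread('pics/side_11.png'); p=snapshot('wrist')['image'][:,:,::-1]
print(a.shape)
c=cv2.resize(a[145:225,220:300],(400,400),interpolation=cv2.INTER_CUBIC); d=cv2.resize(p[100:300,150:350],(400,400),interpolation=cv2.INTER_CUBIC)
cv2.imwrite('pics/c11.png',np.hstack([c,d]));st()"
```

```text
time: 21.5
tool_pos: [517.5, 39.6, 104.5]
tcp_rot: [179.9, -0.0, 88.5]
ft_force: [1.6, 2.5, 5.6]
finger_gap: 29.7
grip_force: 42.8
21.5 [517.5  39.6 104.5] [179.9  -0.   88.5] [1.6 2.5 5.6] 29.7 42.8
side lens [([513.4, -18.1, 104.9], 0.82), ([353.9, -215.8, 0.7], 0.73)]
side pointer [([518.0, 66.9, 16.5], 0.55)]
side long_mark [([515.8, 40.6, 103.0], 0.56)]
side lid_middle [([373.6, 92.5, 4.0], 0.83), ([363.7, -24.0, 5.9], 0.73), ([465.5, -197.9, 4.7], 0.67)]
top lens [([516.3, -17.8, 101.5], 0.66)]
top tub_mouth [([514.9, -18.3, 53.1], 0.56)]
top lid_middle [([376.2, 97.0, 3.5], 0.91), ([600.9, -385.6, 6.3], 0.81), ([472.1, -201.2, 4.9], 0.57)]
(384, 512, 3)
22.0 [517.5  39.7 104.5] [179.9  -0.   88.5] [2.  1.7 6. ] 29.8 42.8
```

View pics/c11.png

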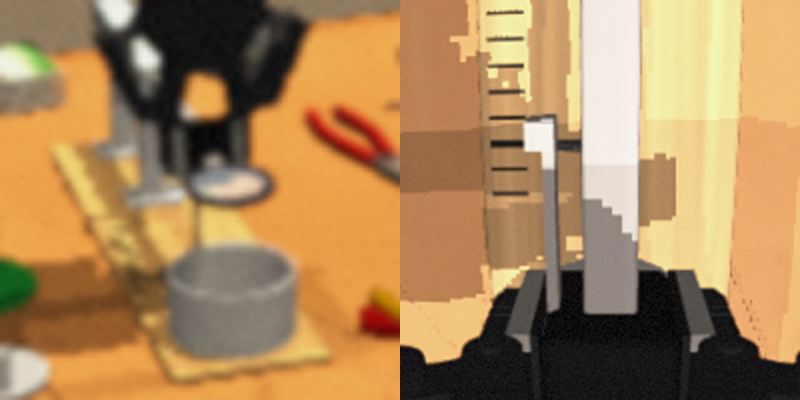

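The crop shows the lens over the open tub on the left. On the right, the pointer bracket at (538,135) is over the long mark at row 145. I'll do one quick averaged check before handing in.

```bash
python3 -c "
from h import *
r={}
for n in ['side','top']*4:
    p=snapshot(n)
    for q,y0,z0 in [('lens',-18,105),('tub_mouth',-18,50),('pointer',66,12),('long_mark',64,8)]:
        for d in place_of(p,q):
            l=np.array(d['location'])
            if abs(l[1]-y0)<12 and abs(l[2]-z0)<9: r.setdefault(q,[]).append(l[:2]); break
for q in r: print(q,len(r[q]),np.mean(r[q],0).round(1),np.std(r[q],0).round(1))
st()"
```

```text
lens 8 [516.2 -16.4] [1.3 1.2]
tub_mouth 8 [516.  -17.9] [1.  1.6]
pointer 4 [521.   66.2] [1.4 1.6]
long_mark 8 [519.1  65.6] [0.9 1.8]
24.0 [517.5  39.7 104.5] [179.9  -0.   88.5] [2.  2.7 5.5] 29.5 42.8
```

```bash
python3 -c "
from bench import *
print(hand_in())"
```

```text
the job is handed in; nothing more can be done
None
```

I handed the job in at about 24 s. The lid is lying flat on the table about 190 mm from the tub. The boom is held about 80 mm out, on the long mark, with the button squeezed and the lens over the open tub. I haven't been told the judging result.

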